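Pin back the belt tensioner of a knife sharpener

TASK

The knife sharpener lies open for a new belt. Take the square-headed locking pin out of the wooden tool block, put it through the hole in the end of the sprung take-up arm, use it to swing the arm back against its spring and feel with light pressure for the hole in the plate below, then press the pin fully home so that it holds the arm back by itself, and let go. Never force the pin against the machine, and leave the other two tools and the mug where they are.

Things in the scene. Friction and masses are not known exactly. Their poses are not given: they have to be found in the camera images.
- sharpener: Bench belt sharpener for knives, lying on its back, open side up, belt and guard off; fixed. Black housing 190 x 270 mm, aluminium deck 53 mm above the table; x across, y along it, z up; origin under its centre on the table. On the deck: a large and a small wheel, the dark steel take-up arm and, under the arm's tail, a 20 mm high aluminium lock plate with one blind hole.
- takeup_arm (a joint): Angle of the take-up arm (rad) about its vertical pivot: 0 at rest on its stop, growing as it is swung clockwise seen from above against its spring, end stop at 0.76. Flat bar 12 mm thick with an idler wheel under one end and a pin hole through the other. The spring needs about 4 N at the pin hole to start the arm, 7 N at 0.6 rad, and throws it back to 0 when let go.
- tail_hole (a point): Centre of the top rim of the pin hole in the tail of the take-up arm: vertical through hole 13.5 mm across, 12 mm deep, 85 mm from the pivot, 88 mm above the table; moves with the arm. The flat top of the lock plate lies 15 mm below this point (3 mm under the arm, 73 mm above the table) all along the path of the hole, so a pin put in early comes to stand on it.
- pivot_axis (a point): Point on the take-up arm's pivot axis, 88 mm above the table; fixed. The lock plate's blind hole, 14 mm across and 18 mm deep, lies 85 mm from this axis and comes under the arm's hole at an arm angle somewhere between 0.47 and 0.69 rad: the plate is clamped in slots to suit the belt, so the angle differs each time and must be felt (the pin drops in) or seen.
- tool_block: Light wooden block, 60 x 200 x 40 mm high, fixed on the table, with three vertical holes 65 mm apart in a row along its y; origin under its centre. The three tools stand in its holes, in any order.
- lock_pin: Locking pin, 68 mm, 90 g: steel shank 12 mm across and 30 mm long, its last 5 mm tapered to 7 mm, then a collar 28 mm across and 4 mm thick, then a black square grip 22 x 22 x 34 mm. Origin at the shank's tip, z up to the grip, x and y square to the grip's sides. Starts upright in the block, collar on its top (grip 44 to 78 mm above the table). Fully home, its collar rests on the arm.
- pin_head (a point): Centre of the square grip of the locking pin, 51 mm from its tip along its z. The spring's side load makes the pin rub in the holes: about 8 N downward is enough to feel for the plate's hole, 10 to 15 N presses it home.
- nut_driver: Service tool standing in the block: round black handle 27 mm across, 78 mm long over all. Not needed.
- scraper: Service tool standing in the block: flat dark wooden handle 34 x 10 mm, 74 mm long over all. Not needed.
- mug: Speckled white mug, 100 mm high, at the left front of the table. Not needed.
Not all that is in view belongs to the job. Leave any green or yellow look-alike of the lock_pin alone.

How it is judged (in metres and radians):
On the way, in this order (a step that is already met when the one before it is completed fails the run):
1. the pin is in the hole of the arm, the arm still near its rest (z of lock_pin in the frame of tail_hole below -0.006 m and horizontal distance between lock_pin and tail_hole below 0.006 m and value of joint takeup_arm below 0.2 rad), for 0.1 s.
2. the arm is swung back against its spring with the pin in its hole (z of lock_pin in the frame of tail_hole below -0.006 m and horizontal distance between lock_pin and tail_hole below 0.006 m and value of joint takeup_arm above 0.4 rad), for 0.2 s.
At the end, for the whole second after the job is handed in: The pin stands through the arm into the lock plate with its collar down on the arm (within 2.5 mm), upright within 0.15 rad, and holds the arm back between 0.44 and 0.72 rad; pin released and at rest; the other two tools still in their holes (within 20 mm) and the mug where it stood (within 30 mm) (z of lock_pin in the frame of tail_hole below -0.0275 m and horizontal distance between lock_pin and tail_hole below 0.005 m and value of joint takeup_arm between 0.44 and 0.72 rad and angle between lock_pin's own z axis and vertical below 0.15 rad and linear speed of lock_pin below 0.02 m/s and distance of each of nut_driver, scraper from where it was at the start of the episode below 0.02 m and distance of mug from where it was at the start of the episode below 0.03 m); the robot touches nothing.
It fails at once if the pin is forced against the machine with more than 50 N (all its contacts added) (contact force between lock_pin and sharpener above 50 N).
It fails at once if another tool is pulled out or knocked over (distance of any of nut_driver, scraper from where it was at the start of the episode above 0.02 m).
It fails at once if the mug is pushed away (distance of mug from where it was at the start of the episode above 0.03 m).
It also fails if it takes over 72 s, if anything falls off the work surface, if the arm or the gripper's body presses on something with over 40 N, if the wrist force passes 120 N, or if a joint passes its speed limit or range.

ROBOT

A 6-joint arm with a two-finger parallel gripper is mounted at the origin on a cart in front of the work surface, level with it; the furniture and walls round the work are solid. World frame = base frame: x ahead of the robot, y to its left, z up, the work surface at z = 0. Lengths are in mm, angles in rad, forces in N, time in s.
With the tool pointing down it reaches from about 275 to 750 mm from the base axis. Payload 10.2 kg.
Tool frame: the origin (TCP) lies midway between the tips of the shut fingers; the grasp point (between the pads) lies 19 mm behind it; y points along the fingers, z is the direction in which the jaws open and shut, and the axes are right-handed (so a half turn about y gives the same grasp; the last joint's range is limited). The gripper opens to 85 mm and grips with 20 to 120 N. Pads are 22 mm wide; open, the fingers measure 114 mm over their backs; the gripper's body (76 mm by 85 mm) begins 54 mm behind the grasp point. The pads swing forward as they close: fully open they stand 13 mm farther back than shut.
Start: joints at [-1.423, 0.313, 1.498, -0, 1.331, -0.223], TCP at [190.227, -489.331, 231.294] pointing down, gripper open.
Joint ranges: [-2.94, 2.94], [-0.97, 2.17], [0.19, 2.56], [-1.23, 4.37], [0.02, 3.11], [-2.88, 2.88]. Speed limits (rad/s): [2.39, 2.39, 3.01, 3.14, 3.14, 3.14].

INTERFACE

Orientations are given as a unit quaternion [w, x, y, z].
In Python, from rig import ctrl gives the robot as it stands.
- The arm moves only by the shell command python3 -m inch 'ROWS' [OPENING] [FORCE]. ROWS is JSON, one flat list of numbers, 6 for each row, row after row: the shift along the tool's x, y, z in cm, then the turn, a rotation vector about the tool's x, y, z in rad. A call has 1 to 8 rows; each row is the pose to reach, as a shift and turn from the pose commanded when the call began, along the tool's axes at that moment; what a row does not reach only later rows make up. A row lasts 1/12 s, in which the tool goes at most 41.7 mm and 7.16 degrees, less where a joint would pass 70% of its speed; a pose out of reach is approached as far as the arm can. A call with a gripper value outside its range is refused whole. OPENING is the gripper command: -1 is fully open, 1 is shut, values between are in proportion, set as the call begins (- or left out, the last holds). The fingers move at their own pace and stop on an object; FORCE is the grip in N (left out, the last holds). Time passes only in rows, so rows that repeat a pose let the fingers close. It gives the time, the measured TCP pose, the force and the opening at its end, in the units of the state.
- ctrl.sense(): the state, without advancing time (a new reading comes with each control period).
- ctrl.capture(name): name is "scene" or "side" or "wrist"; returns the picture (400x640x3 uint8, red, green, blue); there is no depth.
- ctrl.get_calibration(name): a dict with "fx", "fy", "cx", "cy" (pixels), "world_to_cam" (4x4, takes a point from world to camera coordinates). Camera axes: x right, y down, z forward; pixel columns grow to the right and rows downward; lengths in mm; the calibration is good to about 2 mm. A picture is of the moment at which its call begins: read the wrist's pose just before it. get_calibration takes no time and is no camera call; for the wrist camera it gives the pose at the moment of the call.
- ctrl.finish_job(): hands the job in, once; it reports no verdict.
Trained networks look in the newest picture that a camera, given by its name, has taken for a name from the list of things; names that differ only in an ending like _2 or _b are one class to them, and where a whole thing is asked for, a point or a joint stands for the part that bears it (a point fixed in the world has none). Each returns a list of dicts, best first, with "score" (0 to 1); they miss things now and then, are a little off and sometimes report something else, mostly with a low value. They report only what shows in the picture. A call takes as long as a camera call. They do not tell look-alikes from the thing itself.
- ctrl.search_frame(thing, camera): "uv" ([column, row] in pixels, amid what is visible of it).
The state is a dict: "time_s": time; "joints": joint angles; "dq": joint speeds; "tau": joint torques, N m; "eef_pos": TCP position; "ee_rot": TCP orientation; "force": force on the tool from outside, world axes, zero at the start; "wrist_torque": the same for the moment, N m; "grip_width": opening from 0.0 (shut) to 1.0 (fully open).
Only numpy, scipy, OpenCV 4.12 (cv2) and the standard library are available. Lean on these libraries where they do the work, as an engineer would, in place of code of your own. Each camera call takes 0.05 s, during which the arm holds its last target.

## Working session

There is one attempt and no reset: what is moved stays moved. The work goes in short steps, Python scripts to look and compute and a shell command to move; the robot and the scene stay as the last step left them, time stands still between calls to the robot, and variables do not carry over. Pictures are saved under pics/ and viewed, and the job is handed in when it is done.

```bash
ls; mkdir -p pics
python3 - <<'E'
from rig import ctrl
import cv2,json
print(ctrl.sense())
for c in ["scene","side","wrist"]:
    im=ctrl.capture(c); cv2.imwrite(f"pics/{c}0.png",im[:,:,::-1])
    print(c,ctrl.get_calibration(c))
    for t in ["lock_pin","nut_driver","scraper","mug","sharpener","tool_block","takeup_arm","tail_hole","pin_head"]:
        print(c,t,[(round(d["score"],2),[round(x) for x in d["uv"]]) for d in ctrl.search_frame(t,c)][:4])
E
```

```text
pics
{'time_s': 0.0, 'joints': array([-1.42337819e+00,  3.13450360e-01,  1.49846594e+00,  6.65269983e-07,
        1.33098956e+00, -2.23386818e-01]), 'dq': array([-1.90518839e-04,  2.36866445e-04,  4.15526904e-04, -5.60294653e-04,
        1.96303506e-07,  1.24389915e-03]), 'tau': array([-8.31870602e-04, -4.12266970e+01, -2.59744209e+01, -2.08898364e-04,
        4.15123359e-03, -1.42667420e-05]), 'eef_pos': array([ 190.19735894, -489.05166141,  230.72402994]), 'ee_rot': array([ 0.13036735, -0.13033163,  0.69545228, -0.6945244 ]), 'force': array([-0.37129723,  0.63241196,  0.20509173]), 'wrist_torque': array([-0.02857268,  0.00070552,  0.0176496 ]), 'grip_width': 1.002029701021468}
scene {'fx': 361.92336604275135, 'fy': 361.92336604275135, 'cx': 315.2322603694254, 'cy': 200.91706147628025, 'world_to_cam': array([[-6.26350669e-01, -7.79533193e-01, -3.58333947e-03,
         2.90938476e+02],
       [-5.03854649e-01,  4.08343410e-01, -7.61174193e-01,
         3.04908134e+02],
       [ 5.94823783e-01, -4.74956483e-01, -6.48537591e-01,
         8.91796962e+02],
       [ 0.00000000e+00,  0.000
[... 1213 characters left out ...]
[299, 219]), (0.68, [287, 254]), (0.64, [346, 224]), (0.6, [322, 237])]
wrist {'fx': 333.5029983002388, 'fy': 333.5029983002388, 'cx': 322.2516579671167, 'cy': 203.5051723700556, 'world_to_cam': array([[ 3.61627449e-01, -9.32322616e-01,  3.56408292e-04,
        -5.24887757e+02],
       [-8.86152486e-01, -3.43600211e-01,  3.10922283e-01,
        -4.00652364e+01],
       [-2.89757415e-01, -1.12753864e-01, -9.50435272e-01,
         3.79925314e+02],
       [ 0.00000000e+00,  0.00000000e+00,  0.00000000e+00,
         1.00000000e+00]])}
wrist lock_pin []
wrist nut_driver []
wrist scraper []
wrist mug []
wrist sharpener []
wrist tool_block []
wrist takeup_arm []
wrist tail_hole []
wrist pin_head []
```

View pics/scene0.png

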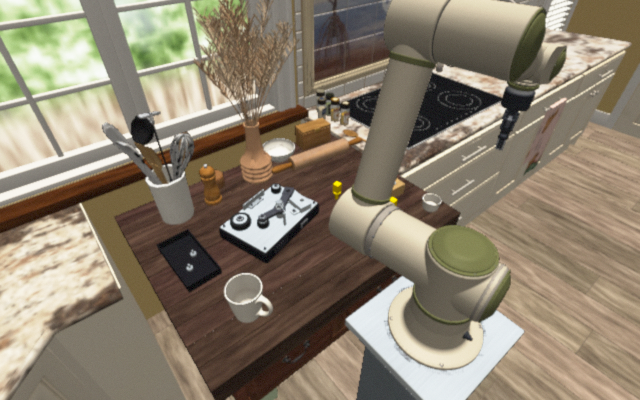

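View pics/side0.png

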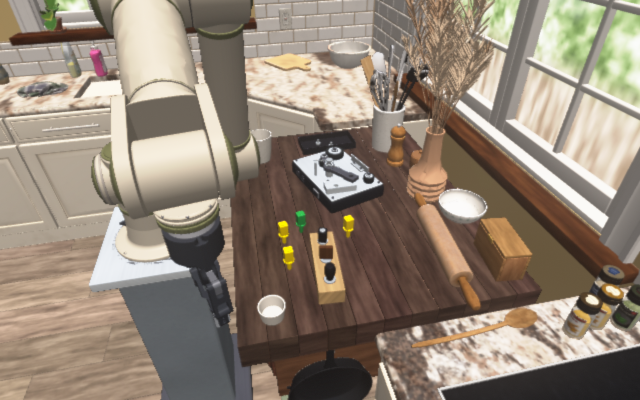

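Run:
```python
import cv2
a=cv2.imread("pics/scene0.png")[130:280,220:440]; cv2.imwrite("pics/scene0c.png",cv2.resize(a,None,fx=3.6,fy=3.6,interpolation=cv2.INTER_CUBIC))
a=cv2.imread("pics/side0.png")[120:300,220:440]; cv2.imwrite("pics/side0c.png",cv2.resize(a,None,fx=3.3,fy=3.3,interpolation=cv2.INTER_CUBIC))
```

```text
(no output)
```

View pics/scene0c.png

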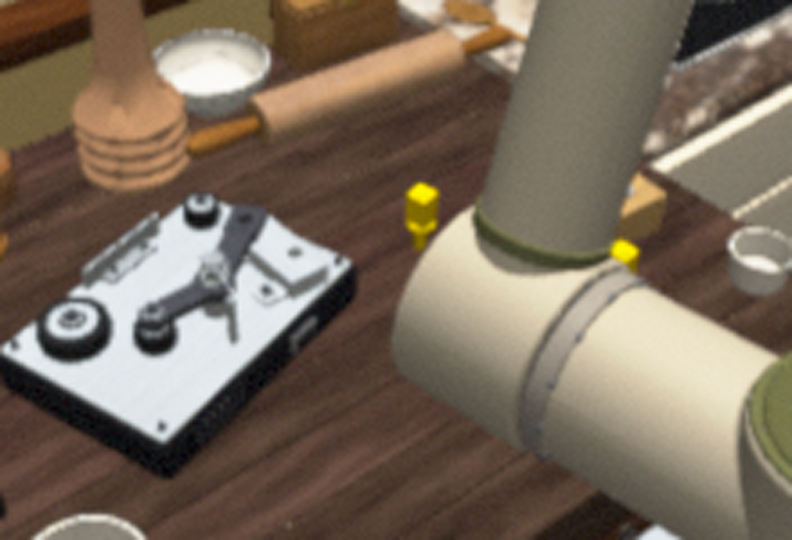

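View pics/side0c.png

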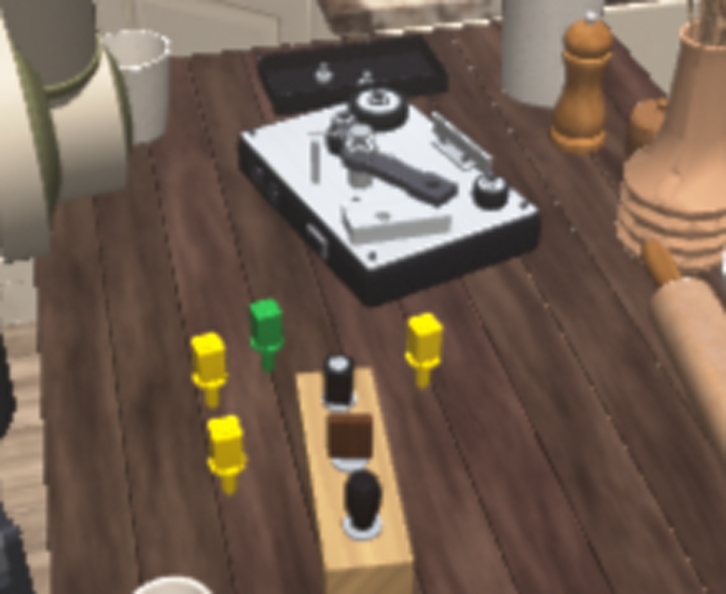

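Side picture: the tools stand in the block: a black squarish grip with a light top at about (322,236), the flat wooden scraper at (326,252) and the round black nut driver at (330,272). The look-alikes stand loose: yellow at (283,231), (288,257) and (348,224), green at (301,219). I'll locate these roughly, then look with the wrist camera.

```bash
cat > h.py <<'E'
from rig import ctrl
import cv2, numpy as np
from scipy.spatial.transform import Rotation as R
def ray(cal,uv):
    M=cal["world_to_cam"]; Rm=M[:3,:3]; t=M[:3,3]
    d=Rm.T@np.array([(uv[0]-cal["cx"])/cal["fx"],(uv[1]-cal["cy"])/cal["fy"],1.]); return -Rm.T@t,d/np.linalg.norm(d)
def atz(cal,uv,z):
    o,d=ray(cal,uv); return o+d*(z-o[2])/d[2]
def proj(cal,p):
    M=cal["world_to_cam"]; q=M[:3,:3]@np.array(p,float)+M[:3,3]; return np.array([cal["fx"]*q[0]/q[2]+cal["cx"],cal["fy"]*q[1]/q[2]+cal["cy"]])
def tri(rs):
    A=np.zeros((3,3));b=np.zeros(3)
    for o,d in rs:
        P=np.eye(3)-np.outer(d,d);A+=P;b+=P@o
    x=np.linalg.solve(A,b); return x,[np.linalg.norm((np.eye(3)-np.outer(d,d))@(x-o)) for o,d in rs]
def Rt(s=None):
    s=s or ctrl.sense(); w,x,y,z=s["ee_rot"]; return R.from_quat([x,y,z,w])
def st():
    s=ctrl.sense(); print("t",round(s["time_s"],2),"pos",s["eef_pos"].round(1),"F",s["force"].round(1),"w",round(s["grip_width"],3)); print(Rt(s).as_matrix().round(3)); return s
def goto(p,Rtarget=None):
    s=ctrl.sense(); r=Rt(s); print("shift cm",(r.inv().apply(np.array(p)-s["eef_pos"])/10).round(2), "rot", (r.inv()*Rtarget).as_rotvec().round(3) if Rtarget is not None else "")
E
python3 - <<'E'
from h import *
st()
c=ctrl.get_calibration("side")
for n,uv,z in [("pin",(322,230),78),("scr",(326,247),74),("nut",(330,266),78),("tail",(353,177),88),("pivot",(329,163),88),("yel",(348,218),60),("yel",(283,225),60),("yel",(288,250),60),("green",(301,213),60),("blk near l",(319,297),40),("blk far l",(310,233),40),("blk far r",(333,232),40),("platehole",(336,185.5),73),("mug",(260,145),50)]:
    print(n,atz(c,uv,z).round(0))
c=ctrl.get_calibration("scene")
for n,uv,z in [("tail",(288,189.5),88),("pivot",(279,207),88),("plhole",(302,200.5),73)]: print(n,atz(c,uv,z).round(0))
E
```

```text
t 1.5 pos [ 190.2 -489.3  231.3] F [-0.3 -0.4  0.2] w 1.005
[[-0.932  0.     0.362]
 [-0.362 -0.    -0.932]
 [-0.    -1.     0.   ]]
pin [ 433. -175.   78.]
scr [ 430. -233.   74.]
nut [ 424. -299.   78.]
tail [570.  24.  88.]
pivot [519. 117.  88.]
yel [ 515. -123.   60.]
yel [ 341. -113.   60.]
yel [ 341. -209.   60.]
green [396. -74.  60.]
blk near l [ 388. -349.   40.]
blk far l [ 408. -137.   40.]
blk far r [ 468. -147.   40.]
platehole [516.  14.  73.]
mug [322. 353.  50.]
tail [568.  28.  88.]
pivot [516.  99.  88.]
plhole [511.  16.  73.]
```

Run:
```python
from h import *
s=ctrl.sense(); r=Rt(s); c=ctrl.get_calibration("wrist"); M=c["world_to_cam"]
o=-M[:3,:3].T@M[:3,3]; print("cam in tool",r.inv().apply(o-s["eef_pos"]).round(1), "axis in tool",r.inv().apply(M[2,:3]).round(3),"down in tool right", r.inv().apply(M[0,:3]).round(2))
E=R.from_matrix(np.array([[-1,0,0],[0,0,-1],[0,-1,0]]).astype(float))
print(E.as_matrix())
goto([400,-185,230],E)
```

```text
cam in tool [ -79.7 -142.4   -0.2] axis in tool [0.311 0.95  0.   ] down in tool right [ 0. -0.  1.]
[[-1.  0.  0.]
 [ 0.  0. -1.]
 [-0. -1.  0.]]
shift cm [-30.58   0.13 -20.76] rot [-0.     0.371 -0.   ]
```

```bash
python3 -m inch '[-3,0,-2,0,0.08,0, -6.5,0,-5,0,0.19,0, -10,0,-7.5,0,0.3,0, -13.3,0,-10,0,0.37,0, -16.5,0,-12.5,0,0.37,0, -20,0,-15,0,0.37,0, -23,0,-17.5,0,0.37,0, -26,0,-20,0,0.37,0]'
python3 - <<'E'
from h import *
goto([450,-110,230])
E
```

```text
time_s: 2.17
eef_pos: [360.4, -207.4, 231.5]
ee_rot: [-0.0, -0.0, -0.707, 0.707]
force: [0.6, -0.5, -0.1]
grip_width: 0.998
shift cm [-8.96  0.15 -9.73] rot
```

```bash
cat > look.py <<'E'
from h import *
import sys
n=sys.argv[1]
st(); c=ctrl.get_calibration("wrist"); im=ctrl.capture("wrist"); cv2.imwrite(f"pics/{n}.png",im[:,:,::-1]); np.save(f"{n}.npy",c,allow_pickle=True)
for t in sys.argv[2:]:
    print(t,[(round(d["score"],2),[round(x,1) for x in d["uv"]]) for d in ctrl.search_frame(t,"wrist")][:5])
E
python3 -m inch '[-3,0,-3.2,0,0,0, -6,0,-6.5,0,0,0, -9,0,-9.8,0,0,0, -9,0,-9.8,0,0,0, -9,0,-9.8,0,0,0]'; python3 look.py w1 lock_pin pin_head nut_driver tail_hole
```

```text
time_s: 2.58
eef_pos: [450.7, -109.3, 231.1]
ee_rot: [0.002, -0.002, 0.707, -0.707]
force: [0.4, 0.2, 0.6]
grip_width: 1.001
t 2.58 pos [ 450.7 -109.3  231.1] F [0.4 0.2 0.6] w 1.001
[[-1.    -0.     0.005]
 [-0.005  0.    -1.   ]
 [ 0.    -1.    -0.   ]]
lock_pin [(0.86, [343.8, 113.8]), (0.84, [385.6, 196.4]), (0.82, [411.3, 273.9]), (0.71, [331.0, 277.2]), (0.69, [299.5, 232.7])]
pin_head [(0.91, [391.2, 197.5]), (0.85, [330.1, 277.1]), (0.83, [295.4, 229.2]), (0.73, [411.4, 271.4]), (0.2, [102.4, 83.8])]
nut_driver [(0.92, [518.8, 210.9])]
tail_hole [(0.85, [102.6, 81.1])]
```

View pics/w1.png

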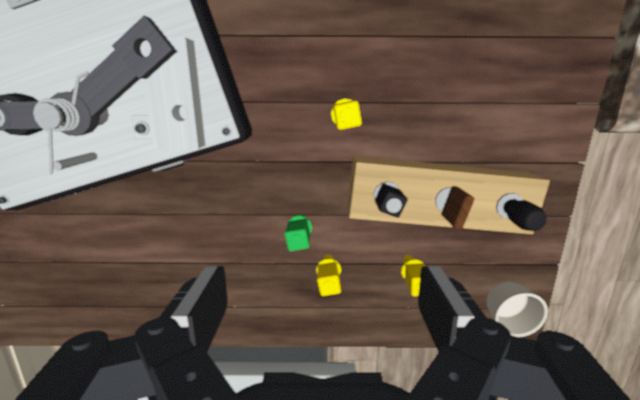

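Run:
```python
import cv2
a=cv2.imread("pics/w1.png")
cv2.imwrite("pics/w1a.png",cv2.resize(a[160:240,340:450],None,fx=7,fy=7,interpolation=cv2.INTER_CUBIC))
cv2.imwrite("pics/w1b.png",cv2.resize(a[0:180,0:250],None,fx=3.2,fy=3.2,interpolation=cv2.INTER_CUBIC))
```

```text
(no output)
```

View pics/w1a.png

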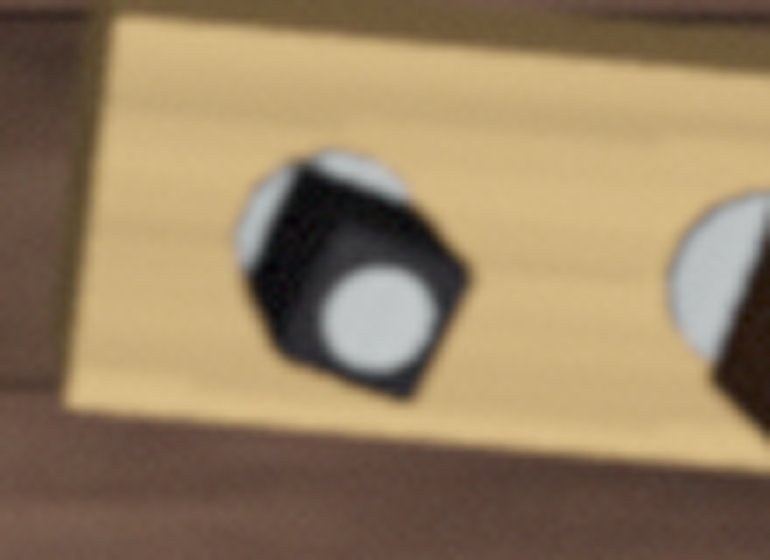

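View pics/w1b.png

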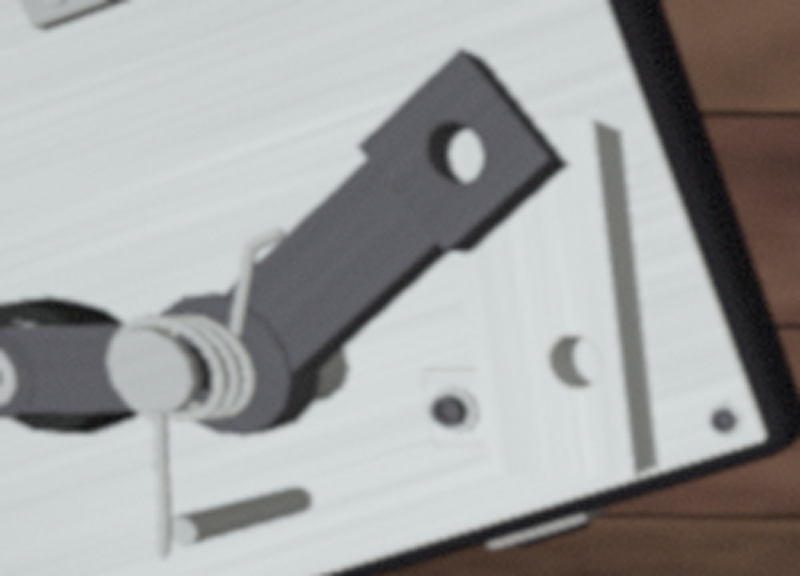

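The enlarged crop confirms it. The thing at (394,205) has a black square grip with a round light top and stands in the block. The four others are coloured and stand loose, so it is the locking pin. The tail hole is at (143,47) and the plate's blind hole at (180,113).

Run:
```python
from h import *
c=np.load("w1.npy",allow_pickle=True).item(); sd=ctrl.get_calibration("side"); sc=ctrl.get_calibration("scene")
f=lambda x,y,s,ox,oy:(x/s+ox,y/s+oy)
P=[f(x,y,7,340,160) for x,y in [(470,275),(405,400),(285,355),(345,228)]]
W=np.array([atz(c,p,78) for p in P]); print(W.round(1)); print("mean",W.mean(0)); 
for i in range(4): e=W[(i+1)%4]-W[i]; print(np.linalg.norm(e).round(1),np.degrees(np.arctan2(e[1],e[0])).round(1))
print("disc",atz(c,f(378,318,7,340,160),78).round(1), tri([ray(c,f(378,318,7,340,160)),ray(sd,(220+338/3.3,120+360/3.3))]))
t=atz(c,f(457,152,3.2,0,0),88); h=atz(c,f(575,361,3.2,0,0),73); print("tail",t.round(1),"hole",h.round(1))
print("tri tail",tri([ray(c,f(457,152,3.2,0,0)),ray(sd,(220+435/3.3,120+186/3.3)),ray(sc,(220+246/3.6,130+214/3.6))]))
print("tri hole",tri([ray(c,f(575,361,3.2,0,0)),ray(sd,(220+383/3.3,120+215/3.3)),ray(sc,(220+293/3.6,130+253/3.6))]))
d=(h-t)[:2];m=(t+h)[:2]/2;L=np.linalg.norm(d);n=np.array([-d[1],d[0]])/L;k=np.sqrt(85**2-L*L/4)
for s_ in(1,-1):
  p=m+s_*k*n;a=t[:2]-p;b=h[:2]-p;print("pivot",p.round(1),"ang",np.arctan2(a[0]*b[1]-a[1]*b[0],a@b).round(3),np.degrees(np.arctan2(a[1],a[0])).round(1),np.degrees(np.arctan2(b[1],b[0])).round(1))
```

```text
[[ 438.1 -188.1   78. ]
 [ 420.4 -180.8   78. ]
 [ 426.8 -164.2   78. ]
 [ 444.5 -171.    78. ]]
mean [ 432.44059521 -176.01182993   78.        ]
19.2 157.6
17.8 69.0
19.0 -21.1
18.2 -110.7
disc [ 432.  -176.3   78. ] (array([ 433.54691676, -175.61625217,   81.45712615]), [np.float64(0.36993751074311254), np.float64(0.3699375107430927)])
tail [564.6  31.5  88. ] hole [514.6  15.2  73. ]
tri tail (array([565.96520065,  28.96526949,  89.24228834]), [np.float64(2.334040221313324), np.float64(2.1900428338832563), np.float64(0.5693974564156213)])
tri hole (array([515.29828111,  15.76751446,  72.00991901]), [np.float64(0.7577219964665053), np.float64(1.8729963044685423), np.float64(1.2382552407843124)])
pivot [564.6 -53.5] ang 0.629 90.0 126.0
pivot [514.6 100.2] ang -0.629 -54.0 -90.0
```

Two-view heights agree with the text: pin top at 81 mm (78 given), tail hole 89 (88), plate hole 72 (73). The plate hole lies at an arm angle of about 0.63. I'll turn to the grip's sides with the jaw axis at -21°, clear of the scraper.

Run:
```python
from h import *
th=np.radians(-21.3); z=np.array([np.cos(th),np.sin(th),0]); y=np.array([0,0,-1.]); T=R.from_matrix(np.c_[np.cross(y,z),y,z])
print(ctrl.sense()["joints"].round(2)); goto([432.5,-176,170],T)
```

```text
[-0.5   0.18  1.67 -0.    1.29  1.07]
shift cm [1.66 6.14 6.38] rot [-0.  -1.2  0. ]
```

```bash
python3 -m inch '[0.3,0.8,1,0,-0.12,0, 0.6,1.8,2,0,-0.24,0, 0.9,2.8,3,0,-0.36,0, 1.2,3.8,4,0,-0.48,0, 1.5,4.8,5,0,-0.6,0, 1.66,5.8,6,0,-0.72,0, 1.66,6.14,6.38,0,-0.84,0, 1.66,6.14,6.38,0,-0.96,0]'
python3 - <<'E'
from h import *
th=np.radians(-21.3); z=np.array([np.cos(th),np.sin(th),0]); y=np.array([0,0,-1.]); T=R.from_matrix(np.c_[np.cross(y,z),y,z])
goto([432.5,-176,170],T)
E
```

```text
time_s: 3.5
eef_pos: [432.1, -176.5, 169.1]
ee_rot: [0.327, -0.328, 0.627, -0.626]
force: [1.1, -0.7, -0.3]
grip_width: 1.002
shift cm [-0.06 -0.09  0.  ] rot [ 0.001 -0.235  0.   ]
```

```bash
python3 -m inch '[0,0,0,0,-0.12,0, 0,0,0,0,-0.24,0, 0,0,0,0,-0.24,0]'; python3 look.py w2 pin_head tail_hole
python3 - <<'E'
import cv2
a=cv2.imread("pics/w2.png")
cv2.imwrite("pics/w2a.png",cv2.resize(a,None,fx=1.25,fy=1.25))
E
```

```text
time_s: 3.75
eef_pos: [432.6, -175.9, 170.0]
ee_rot: [-0.4, 0.4, -0.583, 0.583]
force: [0.3, -0.2, -0.2]
grip_width: 1.001
t 3.75 pos [ 432.6 -175.9  170. ] F [ 0.3 -0.2 -0.2] w 1.001
[[-0.359  0.     0.933]
 [-0.933 -0.    -0.359]
 [ 0.    -1.     0.   ]]
pin_head [(0.94, [229.4, 103.2]), (0.88, [188.4, 171.4]), (0.74, [399.8, 111.2]), (0.7, [323.0, 198.4]), (0.57, [239.0, 271.1])]
tail_hole []
```

View pics/w2a.png

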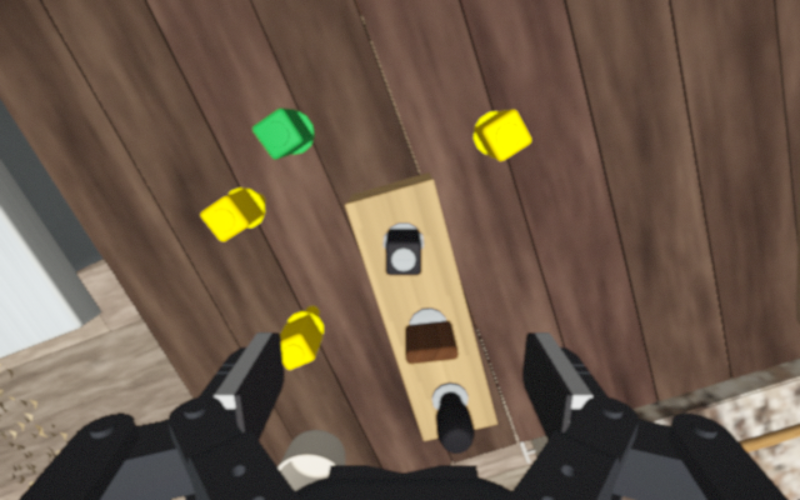

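Run:
```python
from h import *
c1=np.load("w1.npy",allow_pickle=True).item();c2=np.load("w2.npy",allow_pickle=True).item()
print("pin",atz(c2,(322.4,208),78).round(1),tri([ray(c1,(394,205.4)),ray(c2,(322.4,208))]))
print("yel",tri([ray(c1,(416,287)),ray(c2,(232,283))]))
for x in (387,421): print(atz(c2,(x/1.25,272/1.25),78).round(1))
goto([432.3,-176,48])
```

```text
pin [ 432.4 -176.3   78. ] (array([ 432.47219064, -175.96076246,   79.12018746]), [np.float64(0.0693683337318164), np.float64(0.06936833373174751)])
yel (array([ 348.63198537, -203.33352057,   87.49519516]), [np.float64(2.190662953415554), np.float64(2.1906629534155075)])
[ 420.7 -179.9   78. ]
[ 439.7 -187.2   78. ]
shift cm [ 0.08 12.2  -0.04] rot
```

```bash
python3 -m inch '[0,3,0,0,0,0, 0,6,0,0,0,0, 0.02,9,0,0,0,0, 0.02,11,0,0,0,0, 0.02,12.2,0,0,0,0, 0.02,12.2,0,0,0,0]' -0.2 40; python3 look.py w3 pin_head
```

```text
time_s: 4.4
eef_pos: [431.9, -174.5, 45.8]
ee_rot: [0.398, -0.399, 0.586, -0.583]
force: [-0.1, 0.2, -0.3]
grip_width: 0.597
t 4.4 pos [ 431.9 -174.5   45.8] F [-0.1  0.2 -0.3] w 0.597
[[-0.364 -0.004  0.931]
 [-0.931  0.003 -0.364]
 [-0.001 -1.    -0.004]]
pin_head [(0.97, [193.9, 387.0]), (0.96, [472.7, 123.8]), (0.95, [326.9, 289.9]), (0.68, [82.6, 230.9]), (0.59, [144.1, 117.3])]
```

View pics/w3.png

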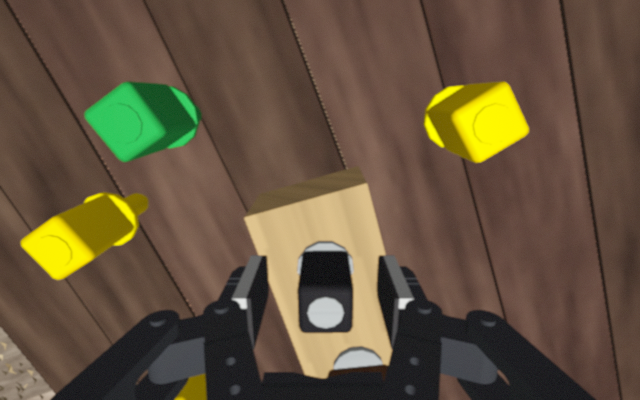

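The pin's black grip at (326,300) sits centred between the pads and squared to them. Closing.

```bash
python3 -m inch '[0,0,0,0,0,0, 0,0,0,0,0,0, 0,0,0,0,0,0, 0,0,0,0,0,0, 0,0,0,0,0,0, 0,0,0,0,0,0]' 1 60; python3 look.py w4 pin_head
```

```text
time_s: 5.0
eef_pos: [433.7, -175.5, 49.0]
ee_rot: [-0.4, 0.399, -0.583, 0.584]
force: [-1.0, 1.0, 6.5]
grip_width: 0.246
t 5.0 pos [ 433.7 -175.5   49. ] F [-1.   1.   6.5] w 0.246
[[-0.362  0.002  0.932]
 [-0.932 -0.001 -0.362]
 [ 0.001 -1.     0.002]]
pin_head [(0.96, [143.1, 114.8]), (0.7, [83.3, 226.5]), (0.64, [322.4, 286.7]), (0.59, [466.9, 122.1]), (0.49, [185.0, 364.9])]
```

View pics/w4.png

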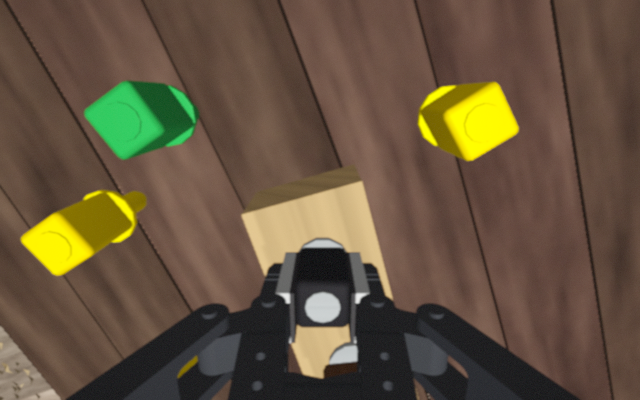

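```bash
python3 -m inch '[0,-0.5,0,0,0,0, 0,-2,0,0,0,0, 0,-4.5,0,0,0,0, 0,-7.5,0,0,0,0, 0,-10,0,0,0,0, 0,-12,0,0,0,0, 0,-12,0,0,0,0]'; python3 look.py w5 pin_head;  python3 - <<'E'
from h import *
im=ctrl.capture("side"); cv2.imwrite("pics/s5.png",cv2.resize(im[80:300,200:480,::-1],None,fx=2.7,fy=2.7,interpolation=cv2.INTER_CUBIC))
goto([564.6,31.5,170])
E
```

```text
time_s: 5.68
eef_pos: [434.5, -176.0, 172.0]
ee_rot: [-0.4, 0.399, -0.581, 0.586]
force: [0.8, -0.2, -0.2]
grip_width: 0.243
t 5.68 pos [ 434.5 -176.   172. ] F [ 0.8 -0.2 -0.2] w 0.243
[[-0.362  0.006  0.932]
 [-0.932 -0.004 -0.362]
 [ 0.002 -1.     0.007]]
pin_head [(0.92, [235.3, 266.9]), (0.9, [224.6, 104.4]), (0.85, [321.1, 284.1]), (0.83, [184.6, 169.9]), (0.77, [394.8, 109.2])]
shift cm [-24.    -0.27   4.83] rot
```

View pics/w5.png

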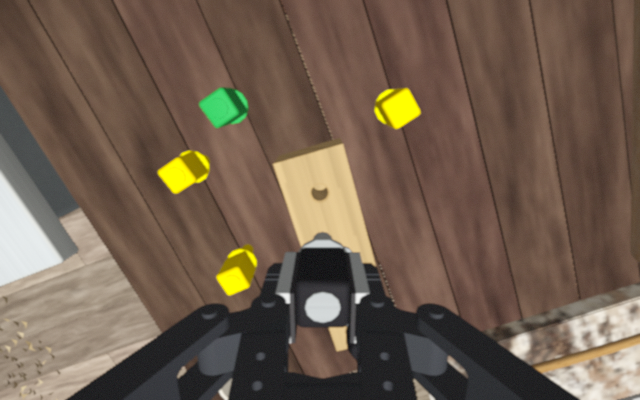

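View pics/s5.png

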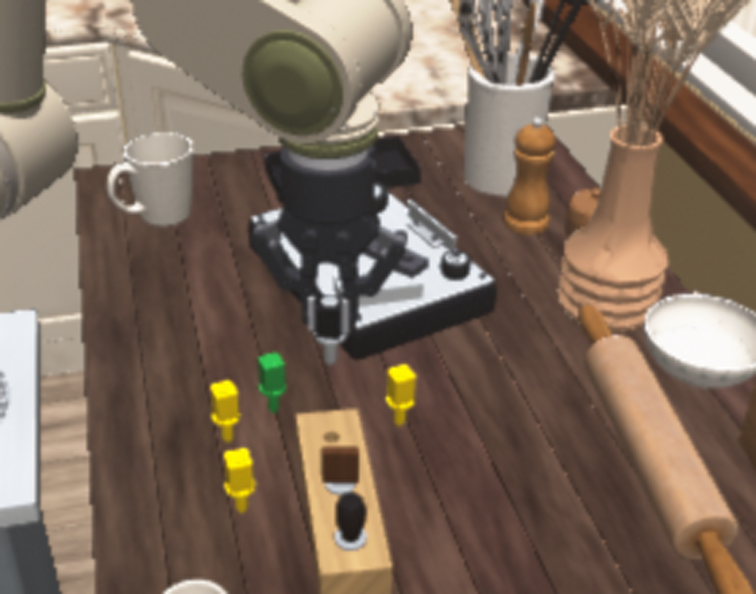

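The hole is empty and the pin is in the gripper, upright; the other tools have not moved. Now over the tail hole.

```bash
python3 -m inch '[-2.5,-0.3,0.5,0,0,0, -6,-0.3,1.2,0,0,0, -10,-0.3,2,0,0,0, -14,-0.3,2.8,0,0,0, -17.5,-0.3,3.5,0,0,0, -20.5,-0.3,4.1,0,0,0, -22.8,-0.3,4.6,0,0,0, -24,-0.3,4.83,0,0,0]';python3 -m inch '[0,0,0,0,0,0, 0,0,0,0,0,0]'; python3 look.py w6 tail_hole;  python3 - <<'E'
from h import *
for n in("side","scene"):
  im=ctrl.capture(n); cv2.imwrite(f"pics/{n}6.png",im[:,:,::-1])
goto([564.6,31.5,128])
a=cv2.imread("pics/side6.png")[80:240,240:460];b=cv2.imread("pics/scene6.png")[120:280,180:400]
cv2.imwrite("pics/c6.png",np.vstack([cv2.resize(x,None,fx=2.2*0.85,fy=2.2*.85,interpolation=cv2.INTER_CUBIC) for x in (a,b)]))
E
```

```text
time_s: 6.5
eef_pos: [565.2, 33.6, 169.1]
ee_rot: [0.4, -0.401, 0.584, -0.582]
force: [0.4, 0.2, -0.8]
grip_width: 0.247
time_s: 6.67
eef_pos: [564.4, 30.8, 169.9]
ee_rot: [0.399, -0.4, 0.584, -0.583]
force: [0.1, -0.2, -0.4]
grip_width: 0.248
t 6.67 pos [564.4  30.8 169.9] F [ 0.1 -0.2 -0.4] w 0.248
[[-0.361 -0.002  0.932]
 [-0.932 -0.    -0.361]
 [ 0.001 -1.    -0.002]]
tail_hole [(0.9, [230.8, 139.9])]
shift cm [-0.14  4.29 -0.04] rot
```

View pics/w6.png

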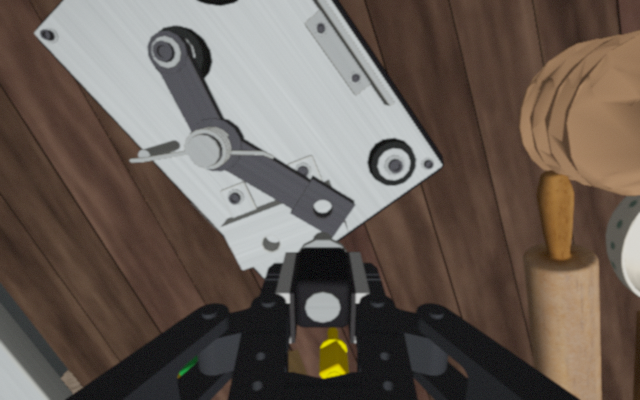

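View pics/c6.png

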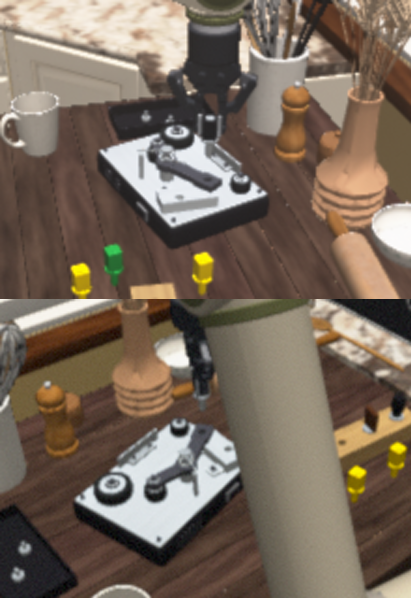

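Run:
```python
from h import *
c=np.load("w6.npy",allow_pickle=True).item()
a=cv2.imread("pics/w6.png")
cv2.imwrite("pics/w6a.png",cv2.resize(a[170:330,230:390],None,fx=3.7,fy=3.7,interpolation=cv2.INTER_CUBIC))
```

```text
(no output)
```

View pics/w6a.png

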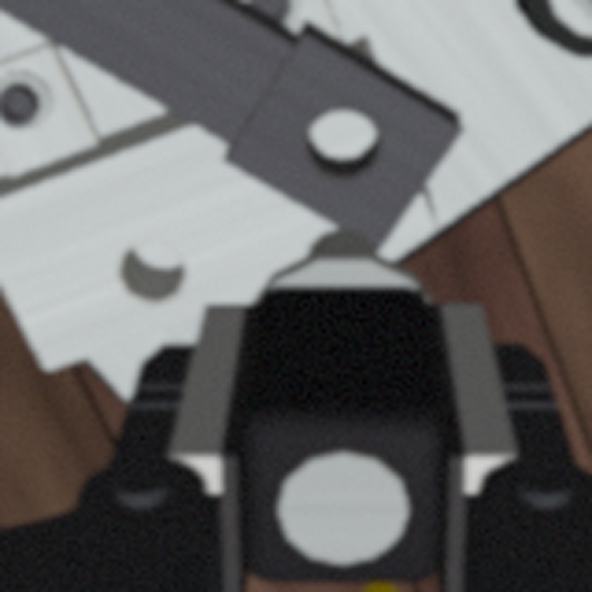

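Run:
```python
from h import *
c=np.load("w6.npy",allow_pickle=True).item();c1=np.load("w1.npy",allow_pickle=True).item()
t=atz(c,(322.7,207.8),88);h=atz(c,(271.4,243.2),73);d=atz(c,(322.7,307.3),170+29)
print("tail",t.round(1),"hole",h.round(1),"disc",d.round(1))
print("shank edge",proj(c,[d[0],d[1],131]).round(1),"crop",((proj(c,[d[0],d[1],131])-[230,170])*3.7).round(0))
print(tri([ray(c,(322.7,207.8)),ray(c1,(457/3.2,152/3.2))]),tri([ray(c,(271.4,243.2)),ray(c1,(575/3.2,361/3.2))]))
# collar corner check: front collar bottom rim
for z in (161,165): print(z,[((proj(c,[d[0]+14*np.cos(a),d[1]+14*np.sin(a),z])-[230,170])*3.7).round(0) for a in np.radians([69,20,118])])
```

```text
tail [565.4  33.8  88. ] hole [515.3  16.1  73. ] disc [564.2  30.1 199. ]
shank edge [322.8 237.5] crop [344. 250.]
(array([565.00918186,  32.85895684,  85.12239757]), [np.float64(0.07184395086289973), np.float64(0.07184395086277591)]) (array([514.71584021,  15.67376886,  71.6651156 ]), [np.float64(0.18823587793213364), np.float64(0.18823587793220323)])
161 [array([343., 245.]), array([422., 278.]), array([265., 278.])]
165 [array([343., 258.]), array([424., 291.]), array([263., 291.])]
```

Run:
```python
from h import *
goto([565.2,33.4,130])
```

```text
shift cm [-0.33  4.09 -0.06] rot
```

```bash
python3 -m inch '[-0.3,1.5,-0.03,0,0,0, -0.3,3,-0.03,0,0,0, -0.3,4,-0.03,0,0,0, -0.3,4,-0.03,0,0,0, -0.3,4,-0.03,0,0,0]'; python3 look.py w7 tail_hole;  python3 - <<'E'
from h import *
goto([565.2,33.4,116])
for n in("side","scene"):
  im=ctrl.capture(n); cv2.imwrite(f"pics/{n}7.png",im[:,:,::-1])
a=cv2.imread("pics/side7.png")[130:200,300:400];b=cv2.imread("pics/scene7.png")[150:230,230:330];w=cv2.imread("pics/w7.png")[180:340,220:420]
cv2.imwrite("pics/c7.png",np.hstack([cv2.resize(x,(390,390*x.shape[0]//x.shape[1]),interpolation=cv2.INTER_CUBIC)[:270] for x in (a,b)]))
cv2.imwrite("pics/w7a.png",cv2.resize(w,None,fx=3.5,fy=3.5,interpolation=cv2.INTER_CUBIC))
E
```

```text
time_s: 7.28
eef_pos: [565.6, 33.6, 131.0]
ee_rot: [0.399, -0.399, 0.584, -0.583]
force: [0.4, -0.6, -0.6]
grip_width: 0.248
t 7.28 pos [565.6  33.6 131. ] F [ 0.4 -0.6 -0.6] w 0.248
[[-0.362 -0.001  0.932]
 [-0.932  0.    -0.362]
 [ 0.    -1.    -0.001]]
tail_hole [(0.97, [193.7, 132.7])]
shift cm [ 0.07  1.58 -0.08] rot
```

View pics/c7.png

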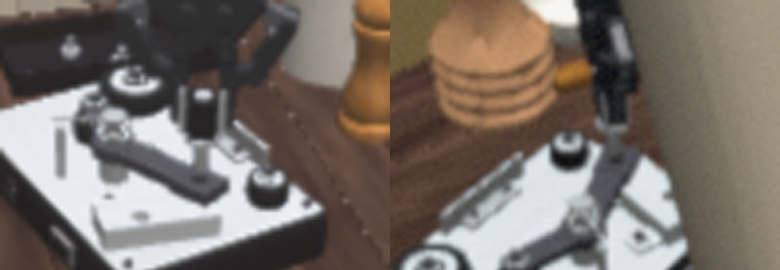

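View pics/w7a.png

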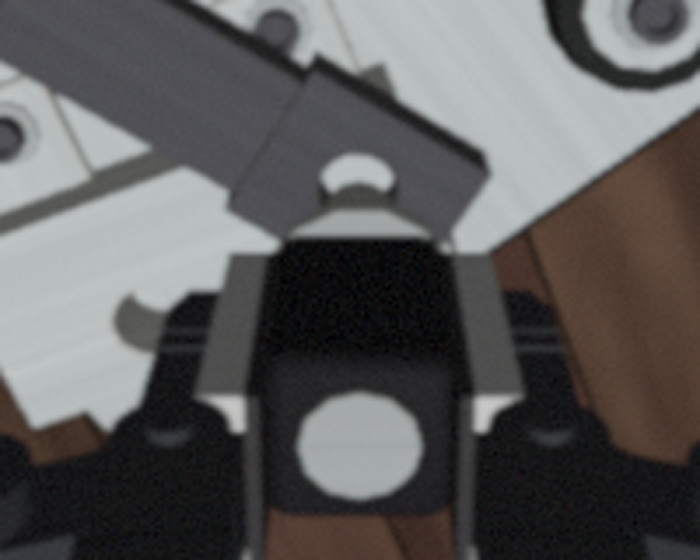

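Run:
```python
from h import *
c=np.load("w7.npy",allow_pickle=True).item()
f=lambda p:((proj(c,p)-[220,180])*3.5).round(0)
d=atz(c,(220+360/3.5,180+446/3.5),131+29); print("disc",d.round(1)); 
u=np.array([0.36,0.933])
print("hole", atz(c,(322.3,233.1),88).round(1))
t=np.array([565,32.8]); print("rim front/back",f([*(t+6.75*u),88]),f([*(t-6.75*u),88]))
for z,r in((92,3.5),(97,6)): print(z,f([*(d[:2]+r*u),z]))
```

```text
disc [565.4  32.8 160. ]
hole [565.6  34.   88. ]
rim front/back [357. 157.] [358. 229.]
92 [360. 183.]
97 [360. 181.]
```

```bash
python3 -m inch '[-0.06,0.3,0,0,0,0, -0.06,0.5,0,0,0,0, -0.06,0.7,0,0,0,0, -0.06,0.7,0,0,0,0]'; python3 -c "from h import *;st()"
```

```text
time_s: 7.82
eef_pos: [565.7, 34.7, 123.4]
ee_rot: [0.399, -0.4, 0.584, -0.583]
force: [-0.8, -0.7, -2.0]
grip_width: 0.249
t 7.82 pos [565.7  34.7 123.4] F [-0.8 -0.7 -2. ] w 0.249
[[-0.362 -0.001  0.932]
 [-0.932  0.    -0.362]
 [ 0.    -1.    -0.001]]
```

No contact, with the tip about 3–4 mm in. Going further.

```bash
python3 -m inch '[0,0.2,0,0,0,0, 0,0.4,0,0,0,0, 0,0.6,0,0,0,0, 0,0.6,0,0,0,0]'; python3 look.py w8
python3 - <<'E'
import cv2
w=cv2.imread("pics/w8.png")[180:340,220:420]
cv2.imwrite("pics/w8a.png",cv2.resize(w,None,fx=3.5,fy=3.5,interpolation=cv2.INTER_CUBIC))
E
```

```text
time_s: 8.15
eef_pos: [565.8, 34.5, 117.4]
ee_rot: [0.399, -0.4, 0.584, -0.583]
force: [-1.1, -0.8, -1.9]
grip_width: 0.253
t 8.15 pos [565.8  34.5 117.4] F [-1.1 -0.8 -1.9] w 0.253
[[-0.362 -0.001  0.932]
 [-0.932 -0.    -0.362]
 [ 0.    -1.    -0.001]]
```

View pics/w8a.png

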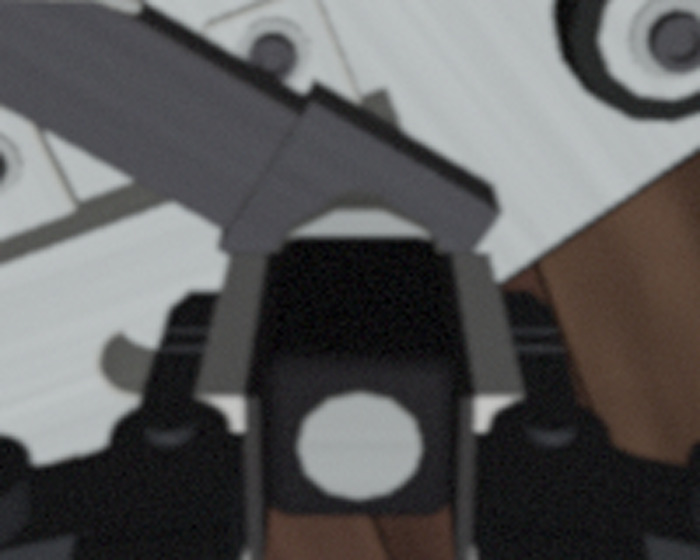

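```bash
cat > arc.py <<'E'
from h import *
t=np.array([565.2,33.2]);h=np.array([515.0,15.7])
d=h-t;m=(t+h)/2;L=np.linalg.norm(d);n=-np.array([-d[1],d[0]])/L;k=np.sqrt(85**2-L*L/4);p=m+k*n
a=t-p;b=h-p
FA=-np.arctan2(a[0]*b[1]-a[1]*b[0],a@b)
off=np.array([0.2,0.7])
def tcp(phi):
    c,s=np.cos(-phi),np.sin(-phi); return p+np.array([[c,-s],[s,c]])@a+off
E
python3 - <<'E'
from arc import *
print(p,FA,np.linalg.norm(a))
r=Rt(); z=ctrl.sense()["eef_pos"]
for f in (0.07,0.14,.21,.28,.35,.42,.48,.52,.56,.6,.64): 
    q=tcp(f)-tcp(0); print(f,(r.inv().apply([q[0],q[1],0])/10).round(2),tcp(f).round(1))
E
```

```text
[513.52329673 100.68717166] 0.6361163579079387 84.99999999999999
0.07 [ 0.5   0.   -0.33] [560.6  30.5]
0.14 [ 0.97  0.   -0.69] [555.5  27.3]
0.21 [ 1.42  0.   -1.08] [550.2  24.6]
0.28 [ 1.83  0.   -1.51] [544.7  22.2]
0.35 [ 2.22  0.   -1.96] [539.1  20.3]
0.42 [ 2.58  0.   -2.43] [533.4  18.7]
0.48 [ 2.85  0.   -2.86] [528.4  17.7]
0.52 [ 3.02  0.   -3.16] [525.   17.1]
0.56 [ 3.18  0.   -3.46] [521.7  16.8]
0.6 [ 3.33  0.   -3.77] [518.3  16.5]
0.64 [ 3.46  0.   -4.08] [514.9  16.4]
```

```bash
python3 -m inch '[0.25,0,-0.16,0,0,0, 0.5,0,-0.33,0,0,0, 0.73,0,-0.5,0,0,0, 0.97,0,-0.69,0,0,0, 1.2,0,-0.88,0,0,0, 1.42,0,-1.08,0,0,0]' - 90; python3 -c "from h import *;st()"
```

```text
time_s: 8.7
eef_pos: [551.0, 25.4, 118.2]
ee_rot: [-0.4, 0.399, -0.583, 0.584]
force: [4.3, 3.2, -1.3]
grip_width: 0.241
t 8.7 pos [551.   25.4 118.2] F [ 4.3  3.2 -1.3] w 0.241
[[-0.362  0.002  0.932]
 [-0.932  0.001 -0.362]
 [-0.001 -1.     0.001]]
```

```bash
python3 -m inch '[0.21,0,-0.21,0,0,0, 0.41,0,-0.43,0,0,0, 0.61,0,-0.65,0,0,0, 0.8,0,-0.88,0,0,0, 0.98,0,-1.11,0,0,0, 1.16,0,-1.35,0,0,0, 1.43,0,-1.78,0,0,0, 1.6,0,-2.08,0,0,0]'; python3 look.py w9
python3 - <<'E'
import cv2
from h import *
w=cv2.imread("pics/w9.png")[140:340,220:420]
cv2.imwrite("pics/w9a.png",cv2.resize(w,None,fx=3,fy=3,interpolation=cv2.INTER_CUBIC))
im=ctrl.capture("side")[120:220,280:420,::-1]; cv2.imwrite("pics/s9.png",cv2.resize(im,None,fx=5,fy=5,interpolation=cv2.INTER_CUBIC))
E
```

```text
time_s: 9.37
eef_pos: [526.3, 17.9, 118.6]
ee_rot: [-0.401, 0.398, -0.583, 0.584]
force: [7.5, 2.6, -1.8]
grip_width: 0.241
t 9.37 pos [526.3  17.9 118.6] F [ 7.5  2.6 -1.8] w 0.241
[[-0.362  0.004  0.932]
 [-0.932  0.    -0.362]
 [-0.002 -1.     0.003]]
```

View pics/w9a.png

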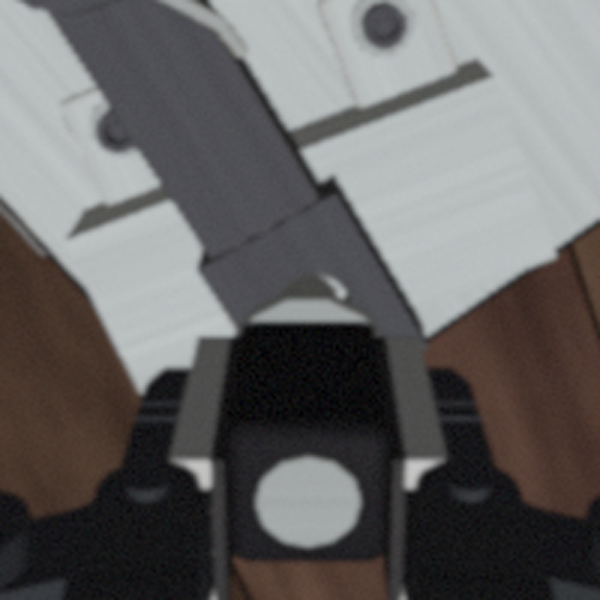

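View pics/s9.png

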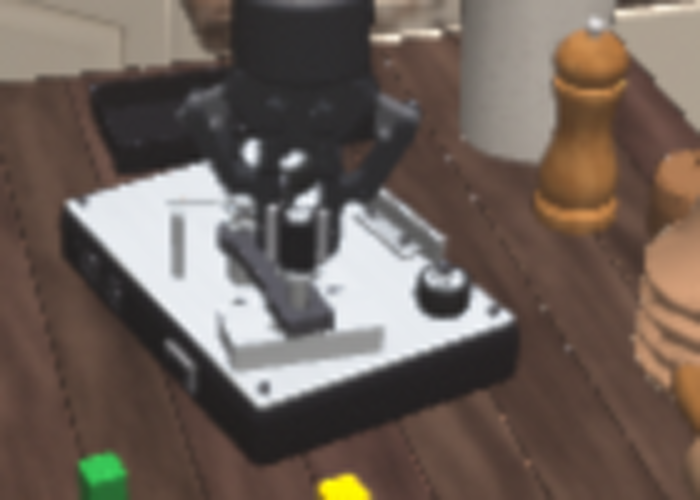

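```bash
python3 -m inch '[0,0.1,0,0,0,0, 0,0.2,0,0,0,0, 0,0.3,0,0,0,0, 0,0.4,0,0,0,0]'; python3 -c "from h import *;st()"
```

```text
time_s: 9.8
eef_pos: [527.1, 17.6, 115.3]
ee_rot: [-0.401, 0.398, -0.582, 0.585]
force: [6.0, 2.0, 4.6]
grip_width: 0.244
t 9.8 pos [527.1  17.6 115.3] F [6.  2.  4.6] w 0.244
[[-0.362  0.005  0.932]
 [-0.932 -0.001 -0.362]
 [-0.001 -1.     0.005]]
```

```bash
python3 -m inch '[0.04,0.05,-0.07,0,0,0, 0.08,0.1,-0.15,0,0,0, 0.12,0.1,-0.23,0,0,0, 0.16,0.1,-0.3,0,0,0, 0.16,0.1,-0.3,0,0,0]'; python3 -c "from h import *;st()"
```

```text
time_s: 10.22
eef_pos: [523.7, 17.2, 114.3]
ee_rot: [-0.401, 0.398, -0.582, 0.585]
force: [6.9, 1.7, 2.8]
grip_width: 0.243
t 10.22 pos [523.7  17.2 114.3] F [6.9 1.7 2.8] w 0.243
[[-0.362  0.005  0.932]
 [-0.932 -0.001 -0.362]
 [-0.001 -1.     0.005]]
```

```bash
python3 -m inch '[0.03,0.1,-0.07,0,0,0, 0.06,0.2,-0.15,0,0,0, 0.06,0.3,-0.15,0,0,0, 0.06,0.3,-0.15,0,0,0]'; python3 -c "from h import *;st()"
```

```text
time_s: 10.55
eef_pos: [522.4, 17.1, 111.9]
ee_rot: [-0.401, 0.398, -0.582, 0.585]
force: [5.9, 1.0, 7.1]
grip_width: 0.24
t 10.55 pos [522.4  17.1 111.9] F [5.9 1.  7.1] w 0.24
[[-0.362  0.006  0.932]
 [-0.932 -0.001 -0.362]
 [-0.001 -1.     0.006]]
```

The tip now stands on the plate (z ≈ 73) with about 7 N. Sweeping on, feeling for the drop.

```bash
python3 -m inch '[0.03,0,-0.07,0,0,0, 0.06,0,-0.15,0,0,0, 0.1,0.02,-0.23,0,0,0, 0.13,0.02,-0.31,0,0,0, 0.13,0.02,-0.31,0,0,0]'; python3 -c "from h import *;st()"
```

```text
time_s: 10.97
eef_pos: [519.8, 17.0, 111.9]
ee_rot: [-0.402, 0.397, -0.581, 0.586]
force: [8.9, 1.6, 5.3]
grip_width: 0.241
t 10.97 pos [519.8  17.  111.9] F [8.9 1.6 5.3] w 0.241
[[-0.362  0.009  0.932]
 [-0.932 -0.001 -0.362]
 [-0.002 -1.     0.009]]
```

```bash
python3 -m inch '[0.03,0.02,-0.08,0,0,0, 0.06,0.05,-0.16,0,0,0, 0.09,0.08,-0.24,0,0,0, 0.12,0.1,-0.31,0,0,0, 0.12,0.1,-0.31,0,0,0]'; python3 -c "from h import *;st()"
```

```text
time_s: 11.38
eef_pos: [515.8, 16.8, 110.4]
ee_rot: [-0.401, 0.398, -0.582, 0.585]
force: [7.3, -0.1, 4.7]
grip_width: 0.242
t 11.38 pos [515.8  16.8 110.4] F [ 7.3 -0.1  4.7] w 0.242
[[-0.362  0.007  0.932]
 [-0.932 -0.001 -0.362]
 [-0.001 -1.     0.007]]
```

```bash
python3 -m inch '[0.01,0.1,-0.03,0,0,0, 0.02,0.2,-0.06,0,0,0, 0.02,0.3,-0.06,0,0,0, 0.02,0.3,-0.06,0,0,0]'; python3 -c "from h import *;st()"
```

```text
time_s: 11.72
eef_pos: [515.2, 16.8, 107.3]
ee_rot: [-0.401, 0.398, -0.582, 0.585]
force: [7.5, 0.9, 2.6]
grip_width: 0.244
t 11.72 pos [515.2  16.8 107.3] F [7.5 0.9 2.6] w 0.244
[[-0.362  0.006  0.932]
 [-0.932 -0.001 -0.362]
 [-0.001 -1.     0.006]]
```

The pin is dropping in with little force (tip near z ≈ 68). Pressing it home in small steps.

```bash
python3 -m inch '[0,0.15,0,0,0,0, 0,0.3,0,0,0,0, 0,0.45,0,0,0,0, 0,0.5,0,0,0,0, 0,0.5,0,0,0,0]'; python3 -c "from h import *;st()"
```

```text
time_s: 12.13
eef_pos: [515.2, 16.8, 102.3]
ee_rot: [-0.401, 0.398, -0.582, 0.585]
force: [7.5, -0.5, 2.9]
grip_width: 0.24
t 12.13 pos [515.2  16.8 102.3] F [ 7.5 -0.5  2.9] w 0.24
[[-0.362  0.006  0.932]
 [-0.932 -0.001 -0.362]
 [-0.001 -1.     0.006]]
```

```bash
python3 -m inch '[0,0.15,0,0,0,0, 0,0.3,0,0,0,0, 0,0.45,0,0,0,0, 0,0.5,0,0,0,0, 0,0.5,0,0,0,0]'; python3 -c "from h import *;st()"
```

```text
time_s: 12.55
eef_pos: [515.2, 16.8, 97.2]
ee_rot: [-0.401, 0.398, -0.582, 0.585]
force: [7.4, 0.3, 2.1]
grip_width: 0.239
t 12.55 pos [515.2  16.8  97.2] F [7.4 0.3 2.1] w 0.239
[[-0.362  0.006  0.932]
 [-0.932 -0.001 -0.362]
 [-0.001 -1.     0.006]]
```

```bash
python3 -m inch '[0,0.1,0,0,0,0, 0,0.2,0,0,0,0, 0,0.3,0,0,0,0, 0,0.3,0,0,0,0]'; python3 look.py w10;python3 - <<'E'
import cv2
from h import *
w=cv2.imread("pics/w10.png")[140:340,220:420]
cv2.imwrite("pics/w10a.png",cv2.resize(w,None,fx=3,fy=3,interpolation=cv2.INTER_CUBIC))
E
```

```text
time_s: 12.88
eef_pos: [516.0, 16.7, 96.8]
ee_rot: [-0.402, 0.397, -0.581, 0.586]
force: [1.3, 1.2, 27.5]
grip_width: 0.243
t 12.88 pos [516.   16.7  96.8] F [ 1.3  1.2 27.5] w 0.243
[[-0.361  0.009  0.932]
 [-0.932 -0.002 -0.361]
 [-0.001 -1.     0.009]]
```

View pics/w10a.png

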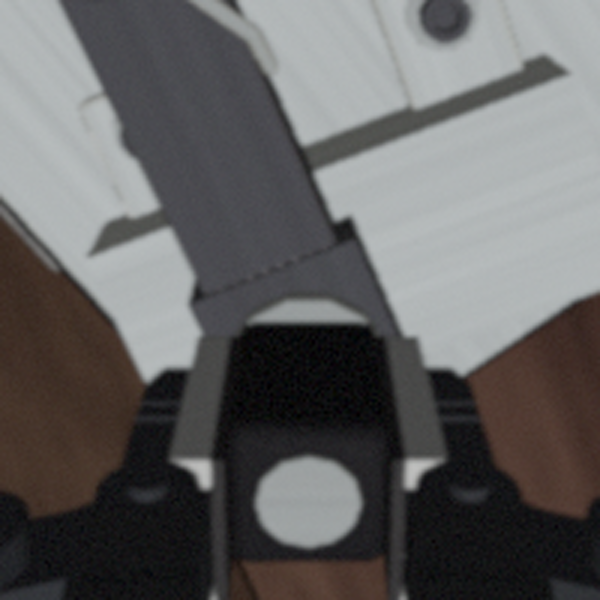

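The force rose to 27 N at z 96.8, where the collar is expected to meet the arm, so the pin is home. Easing the pressure, then letting go.

```bash
python3 -m inch '[0,-0.2,0,0,0,0, 0,-0.22,0,0,0,0, 0,-0.22,0,0,0,0]'; python3 -m inch '[0,0,0,0,0,0, 0,0,0,0,0,0, 0,0,0,0,0,0, 0,0,0,0,0,0, 0,0,0,0,0,0]' 0.1 20; python3 look.py w11
```

```text
time_s: 13.18
eef_pos: [515.5, 16.8, 97.1]
ee_rot: [-0.401, 0.398, -0.582, 0.585]
force: [7.1, 0.4, 8.9]
grip_width: 0.239
time_s: 13.6
eef_pos: [512.9, 17.4, 94.7]
ee_rot: [0.399, -0.4, 0.584, -0.583]
force: [-0.1, -0.2, 0.1]
grip_width: 0.449
t 13.6 pos [512.9  17.4  94.7] F [-0.1 -0.2  0.1] w 0.449
[[-0.362 -0.001  0.932]
 [-0.932  0.    -0.362]
 [ 0.    -1.    -0.001]]
```

View pics/w11.png

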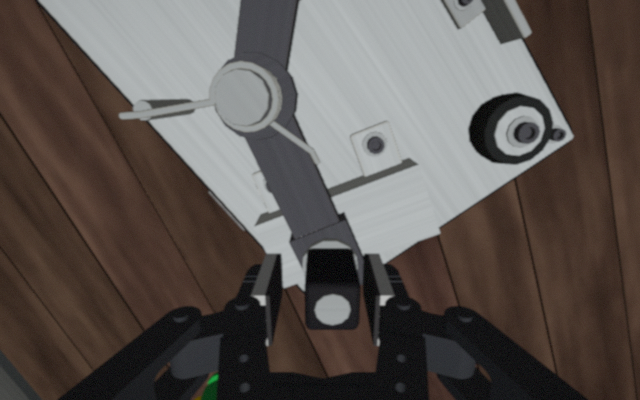

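The fingers are off and the pin (top at (333,310)) stands and holds the arm. Opening further and rising.

```bash
python3 -m inch '[0,0,0,0,0,0, 0,0,0,0,0,0, 0,-0.8,0,0,0,0, 0,-2.5,0,0,0,0, 0,-5,0,0,0,0, 0,-8,0,0,0,0, 0,-10,0,0,0,0, 0,-10,0,0,0,0]' -0.4; python3 look.py w12 pin_head
python3 - <<'E'
from h import *
a=cv2.imread("pics/w12.png")[100:340,200:440]
ims=[cv2.resize(a,(390,390))]
im=ctrl.capture("side")[80:300,220:440,::-1]; ims.append(cv2.resize(im,(390,390),interpolation=cv2.INTER_CUBIC))
cv2.imwrite("pics/c12.png",np.hstack(ims))
E
```

```text
time_s: 14.32
eef_pos: [514.9, 17.2, 199.7]
ee_rot: [-0.402, 0.398, -0.581, 0.585]
force: [-0.1, 0.3, 0.7]
grip_width: 0.706
t 14.32 pos [514.9  17.2 199.7] F [-0.1  0.3  0.7] w 0.706
[[-0.361  0.008  0.932]
 [-0.932 -0.002 -0.361]
 [-0.001 -1.     0.008]]
pin_head [(0.88, [326.5, 207.1]), (0.59, [369.5, 320.2]), (0.58, [258.0, 318.5])]
```

View pics/c12.png

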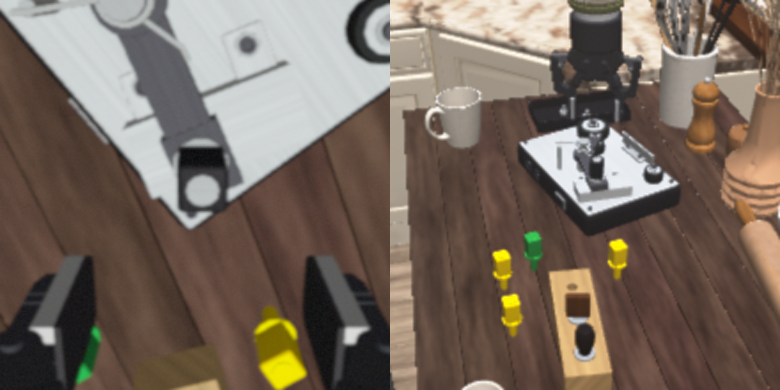

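Run:
```python
from h import *
c=np.load("w12.npy",allow_pickle=True).item();b=np.load("w11.npy",allow_pickle=True).item()
print(atz(c,(324.9,216.9),126),tri([ray(c,(324.9,216.9)),ray(b,(333,309.5))]))
a=cv2.imread("pics/w12.png")[150:240,270:380]
cv2.imwrite("pics/w12b.png",cv2.resize(a,None,fx=6,fy=6,interpolation=cv2.INTER_CUBIC)); st()
```

```text
[516.79053777  15.85476185 126.        ] (array([516.81721332,  16.03795489, 126.49250104]), [np.float64(0.03383050708787762), np.float64(0.0338305070878184)])
t 14.47 pos [512.9  17.5 194.5] F [ 0.3 -0.1  0. ] w 0.697
[[-0.362 -0.001  0.932]
 [-0.932  0.    -0.362]
 [ 0.    -1.    -0.001]]
```

View pics/w12b.png

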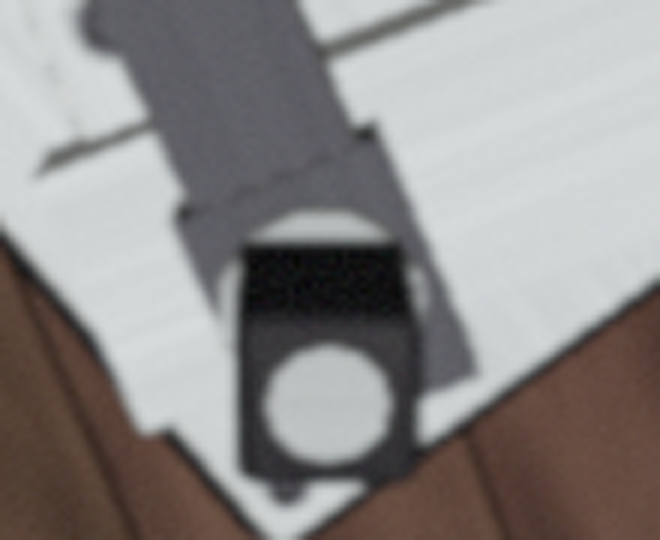

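The pin top measures 126.5 mm (126 expected when home), with the collar flat on the arm, the pin upright and nothing touched. Handing in.

```bash
python3 -c "
from rig import ctrl
print(ctrl.finish_job())"
```

```text
the job is handed in; nothing more can be done
None
```

The locking pin is fully home, holds the take-up arm back by itself, and is released. The job was handed in at about 14.5 s of the 72 s; the hand-in gave no verdict.

- **What I did:**
  - I took the black square-headed pin from the block and put it about 9 mm into the arm's hole at rest.
  - I then swung the arm back with 5–9 N and felt along the plate with about 5–7 N.
  - The pin dropped in at about 0.63 rad, where the pictures had put the hole.
  - I pressed it home, eased off and let go.
- **Last checks:**
  - The pin's top measured 126.5 mm above the table from two views, against 126 expected when home.
  - The collar looks flat on the arm and the pin upright. The gripper is about 100 mm above it, with no force on the tool.
  - The scraper, nut driver and mug look unmoved in the last side picture. I did not measure their positions again.
- **What was off:**
  - The last press peaked at about 27 N, above the advised 10–15 N but under the 50 N limit.
  - The estimates of the tail hole differed by about 2 mm between views; I corrected for this before putting the pin in.

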